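Sweep the loose hex nuts into the parts pan

TASK

Three loose hex nuts lie scattered on the dark rubber mat. Sweep them with the fingertips, without picking any of them up, in through the open side of the grey parts pan so that all three end up lying flat inside it. Leave the upright bolt, the small knobbed weight and the copper ring where they are.

Things in the scene. Friction and masses are not known exactly. Their poses are not given: they have to be found in the camera images.
- pan: Grey steel parts pan fixed on the mat, like a dustpan without handle: 130 mm (its x) by 170 mm (its y) outside, rim 26 mm high. Walls 3 mm thick (rim bead 5 mm) at +x (back), +y and -y; the whole -x side is the open mouth. Floor 2 mm thick, sloping down to nothing over the 25 mm next to the mouth, so flat parts slide up onto it. Origin: centre of the underside, on the mat.
- pan_mouth (a point): Middle of the pan's open mouth, 65 mm from the pan's origin along its -x; same axes as the pan.
- nut_1: Steel hex nut lying flat on a fixed rubber mat whose top is 2 mm above the bench (435 x 315 mm; all listed things stand on it). 22 mm across flats, 25 mm across corners, 11 mm high, 40 to 85 g. Origin: centre of its underside. The three nuts are alike.
- nut_2: Second hex nut, same as nut_1.
- nut_3: Third hex nut, same as nut_1.
- bolt: Bystander: steel hex bolt standing on its head, 19 mm wide, 43 mm high. Origin: centre of its underside.
- weight: Bystander: cream-coloured knobbed balance weight standing upright, 26 mm diameter, 38 mm high. Origin: centre of its underside.
- gasket: Bystander: copper ring lying flat, 46 mm outside diameter, 8 mm high. Origin: centre of its underside.
- partition: Fixed upright dark panel, 270 mm wide (its x), 14 mm thick (its y), 331 mm high, standing on the bench right of and behind the nuts. The panel's foot is centred 24 mm along its +y from this origin. It stands between the arm's start and the work: carry the arm round the robot's side of it.

How it is judged:
By the outcome, as a careful person would: the job done as asked, in the order asked, and still so for the second after the job is handed in, with the robot touching nothing.
It also fails if it takes over 58 s, if anything falls off the work surface, if the arm or the gripper's body presses on something with over 40 N, if the wrist force passes 120 N, or if a joint passes its speed limit or range.

ROBOT

A 6-joint arm with a two-finger parallel gripper is mounted at the origin on a cart in front of the work surface, level with it; the furniture and walls round the work are solid. World frame = base frame: x ahead of the robot, y to its left, z up, the work surface at z = 0. Lengths are in m, angles in rad, forces in N, time in s.
With the tool pointing down it reaches from about 0.375 to 0.975 m from the base axis. Payload 3.8 kg.
Tool frame: the origin (TCP) lies between the finger pads; the fingertips stand 14 mm ahead of it and the grasp point (between the pads) lies 5 mm behind it; z points along the fingers, y is the line along which they close (so a half turn about z gives the same grasp; the last joint's range is limited). The gripper opens to 88 mm and grips with 3 to 60 N. Pads are 18 mm wide; open, the fingers measure 123 mm over their backs; the gripper's body (75 mm by 187 mm) begins 45 mm behind the grasp point.
Start: joints at [-1.257, 0.264, 1.604, -0, 1.274, -0.037], TCP at [0.232, -0.634, 0.253] pointing down, gripper open.
Joint ranges: [-2.63, 2.63], [-0.94, 2.18], [0.31, 2.57], [-1.31, 4.45], [0, 2.66], [-2.55, 2.55]. Speed limits (rad/s): [2.57, 2.57, 3.14, 3.14, 3.14, 3.14].

INTERFACE

Orientations are given as a unit quaternion [w, x, y, z].
In Python, from plant import arm gives the robot as it stands.
- The arm moves only by the shell command python3 -m handwheel 'ROWS' [FORCE]. ROWS is a JSON object of lists of equal length, an entry for each row: "slide": the shift along the tool's x, y, z in mm, a list of three; "turn": the turn, a rotation vector about the tool's x, y, z in rad, a list of three; "hand": the finger opening in mm, from 0 to 88.1. In form: {"slide": [[dx, dy, dz], ...], "turn": [[ax, ay, az], ...], "hand": [hand, ...]}. A call has 1 to 5 rows; each row is the pose to reach, as a shift and turn from the pose commanded when the call began, along the tool's axes at that moment; what a row does not reach only later rows make up. A row lasts 1/10 s, in which the tool goes at most 50 mm and 8.59 degrees, less where a joint would pass 70% of its speed; a pose out of reach is approached as far as the arm can. A call with a gripper value outside its range is refused whole. The fingers move at their own pace and stop on an object; FORCE is the grip in N (left out, the last holds). Time passes only in rows, so rows that repeat a pose let the fingers close. It gives the time, the measured TCP pose, the force, the opening and the grip force at its end, in the units of the state.
- arm.observe(): the state, without advancing time (a new reading comes with each control period).
- arm.capture(name): name is "side" or "top"; returns the picture (420x560x3 uint8, red, green, blue); there is no depth.
- arm.camera_params(name): a dict with "fx", "fy", "cx", "cy" (pixels), "D" ([k1, k2, p1, p2, k3] as OpenCV has them; the pictures are not rectified), "R" (3x3) and "t" (3): a world point X has camera coordinates R X + t. Camera axes: x right, y down, z forward; pixel columns grow to the right and rows downward; lengths in m; the calibration is good to about 2 mm. A picture is of the moment at which its call begins. camera_params takes no time and is no camera call.
- arm.close_job(): hands the job in; it is judged then, once.
The state is a dict: "time_s": time; "joint_positions": joint angles; "qd": joint speeds; "joint_efforts": joint torques, N m; "tcp_pos": TCP position; "eef_rot": TCP orientation; "wrist_force": force on the tool from outside, world axes, zero at the start; "moment": the same for the moment, N m; "grip_width": finger opening in m; "finger_force": force on a finger pad.
Only numpy, scipy, OpenCV 4.12 (cv2) and the standard library are available. Lean on these libraries where they do the work, as an engineer would, in place of code of your own. Each camera call takes 0.05 s, during which the arm holds its last target. There are 200 camera calls.

## Working session

There is one attempt and no reset: what is moved stays moved. The work goes in short steps, Python scripts to look and compute and a shell command to move; the robot and the scene stay as the last step left them, time stands still between calls to the robot, and variables do not carry over. Pictures are saved under pics/ and viewed, at most 10 in all, crops included, and the job is handed in when it is done.

```bash
ls; mkdir -p pics; python3 - <<'E'
from plant import arm
import cv2
o=arm.observe()
print({k:o[k] for k in('time_s','tcp_pos','eef_rot','wrist_force','grip_width')})
for n in('side','top'):
    cv2.imwrite(f'pics/{n}0.png',arm.capture(n)[:,:,::-1]); p=arm.camera_params(n); print(n,p)
E
```

```text
pics
{'time_s': 0.0, 'tcp_pos': array([ 0.23174185, -0.63324287,  0.25140377]), 'eef_rot': array([-1.11775186e-03,  9.84657395e-01,  1.74495096e-01, -1.65137178e-04]), 'wrist_force': array([-0.07529808,  0.47171587, -0.20142276]), 'grip_width': 0.08826183873556724}
side {'fx': 444.69915341762, 'fy': 444.69915341762, 'cx': 275.88487196793164, 'cy': 210.96480934694762, 'D': array([-0.05725625,  0.        ,  0.        ,  0.        ,  0.        ]), 'R': array([[ 0.98045459,  0.19619816,  0.01466522],
       [ 0.16844059, -0.79854752, -0.57788375],
       [-0.10166886,  0.569059  , -0.81598732]]), 't': array([-0.54950194,  0.07695859,  0.86452135])}
top {'fx': 544.4403428182187, 'fy': 544.4403428182187, 'cx': 276.4433780803992, 'cy': 207.10599307144759, 'D': array([-0.04365877,  0.        ,  0.        ,  0.        ,  0.        ]), 'R': array([[-0.02871901, -0.99954183, -0.00955811],
       [-0.99182544,  0.02968402, -0.12410135],
       [ 0.12432822,  0.00591591, -0.99222351]]), 't': array([0.16505389, 0.51460643, 0.9536159 ])}
```

View pics/side0.png

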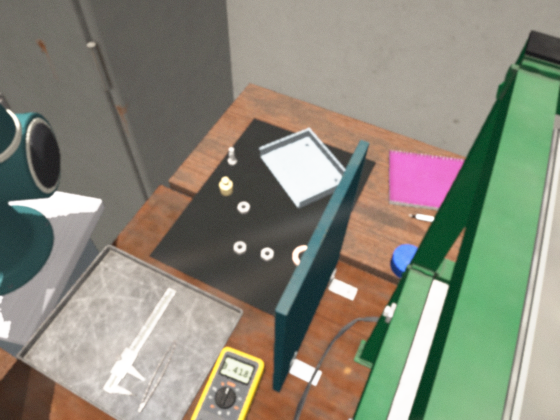

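View pics/top0.png

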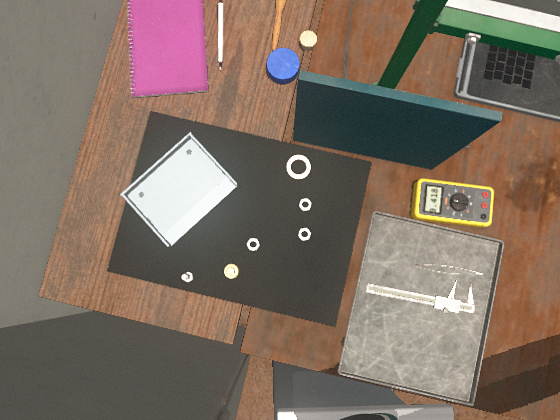

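The top view shows nuts at about (305,204), (304,234) and (253,244), the pan with its mouth edge from (237,184) to (170,245), the gasket at (298,167), weight at (231,271), bolt at (187,277) and the partition at upper right. In the side view the nuts are at (244,207), (240,247) and (267,254).

```bash
cat > h.py <<'E'
import numpy as np, cv2
from plant import arm
def cam(n):
    p=arm.camera_params(n); K=np.array([[p['fx'],0,p['cx']],[0,p['fy'],p['cy']],[0,0,1.]])
    return K,np.array(p['D']),np.array(p['R']),np.array(p['t'])
def ray(n,uv):
    K,D,R,t=cam(n); q=cv2.undistortPoints(np.array(uv,float).reshape(-1,1,2),K,D).reshape(-1,2)
    return -R.T@t,(R.T@np.c_[q,np.ones(len(q))].T).T
def plane(n,uv,z):
    c,d=ray(n,uv); return c+d*((z-c[2])/d[:,2])[:,None]
def tri(uvt,uvs):
    c1,d1=ray('top',uvt); c2,d2=ray('side',uvs); out=[]
    for a,b in zip(d1,d2):
        s=np.linalg.lstsq(np.c_[a,-b],c2-c1,rcond=None)[0]; p,q=c1+s[0]*a,c2+s[1]*b
        out.append(np.r_[(p+q)/2,np.linalg.norm(p-q)])
    return np.array(out)
def proj(n,X):
    K,D,R,t=cam(n); return cv2.projectPoints(np.array(X,float).reshape(-1,3),cv2.Rodrigues(R)[0],t,K,D)[0].reshape(-1,2)
def blobs(img,thr=110,amin=30,amax=12000):
    m=(img.max(2)>thr).astype(np.uint8)
    out=[]
    for c in cv2.findContours(m,cv2.RETR_EXTERNAL,cv2.CHAIN_APPROX_NONE)[0]:
        M=cv2.moments(c)
        if amin<M['m00']<amax: out.append((M['m10']/M['m00'],M['m01']/M['m00'],M['m00'],c))
    return out
E
python3 - <<'E'
from h import *
np.set_printoptions(precision=4,suppress=True)
T=cv2.imread('pics/top0.png');S=cv2.imread('pics/side0.png')
bt=[b for b in blobs(T) if 110<b[0]<370 and 115<b[1]<330]
bs=[b for b in blobs(S) if 160<b[0]<370 and 120<b[1]<310]
for nm,bb in(('T',bt),('S',bs)):
    for b in bb: print(nm,np.round(b[:3],1))
near=lambda bb,p:min(bb,key=lambda b:np.hypot(b[0]-p[0],b[1]-p[1]))[:2]
pt=[(305,204),(304,234),(253,244)];ps=[(267,254),(240,247),(244,207)]
a=[near(bt,p) for p in pt];b=[near(bs,p) for p in ps]
print(tri(a,b)); print(plane('top',a,.013));print(plane('side',b,.013))
print('others top');print(plane('top',[near(bt,p) for p in[(298,167),(231,271),(187,277)]],.02))
pan=max(bt,key=lambda b:b[2])[3]; r=cv2.minAreaRect(pan); print(r,); bx=cv2.boxPoints(r); print(bx)
print(plane('top',bx,.028))
print('mat',plane('top',[(152,112),(371,162),(336,326),(108,270)],.002))
print('partition feet/top', plane('top',[(293,141),(432,168)],0),plane('top',[(303,74),(500,115)],.331))
E
```

```text
S [266.6 253.5 144. ]
S [239.5 247.1 141. ]
S [243.2 206.8 122.5]
S [225.5 185.7 211. ]Traceback (most recent call last):
  File "<stdin>", line 10, in <module>
  File "<stdin>", line 8, in <lambda>
ValueError: min() iterable argument is empty
```

```bash
python3 - <<'E'
import cv2,numpy as np
T=cv2.imread('pics/top0.png')[110:330,100:380]
cv2.imwrite('pics/topc.png',cv2.resize(T,None,fx=2.7,fy=2.7,interpolation=cv2.INTER_CUBIC))
E
```

```text
(no output)
```

View pics/topc.png

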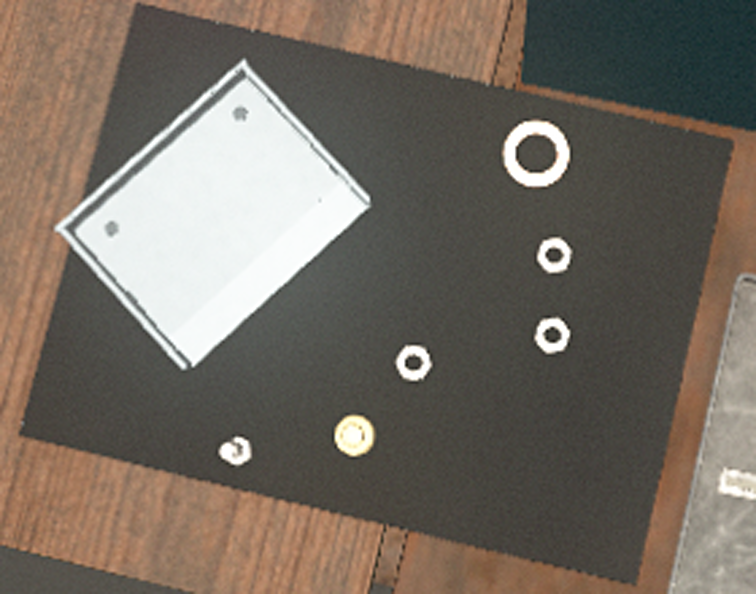

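The crop shows the pan floor with its bright ramp at the mouth; mouth ends at about (370,203) and (187,368), back corners at (245,62) and (58,229) (crop pixels). The way from the nuts to the mouth is clear, but the weight sits close beside the lower nut.

```bash
sed -i 's/RETR_EXTERNAL/RETR_LIST/' h.py; python3 - <<'E'
from h import *
np.set_printoptions(precision=4,suppress=True)
T=cv2.imread('pics/top0.png');S=cv2.imread('pics/side0.png')
bt=[b for b in blobs(T,120) if 110<b[0]<370 and 115<b[1]<330]
bs=[b for b in blobs(S) if 160<b[0]<370 and 120<b[1]<310]
for b in bt: print(np.round(b[:3],1))
near=lambda bb,p:min([b for b in bb if b[2]>60],key=lambda b:np.hypot(b[0]-p[0],b[1]-p[1]))[:2]
pt=[(305,204),(304,234),(253,244)];ps=[(267,254),(240,247),(244,207)]
a=[near(bt,p) for p in pt];b=[near(bs,p) for p in ps]
print('tri',tri(a,b)); print(plane('top',a,.013));print(plane('side',b,.013))
print('gasket,weight,bolt');print(plane('top',[near(bt,(298,167))],.01),plane('top',[near(bt,(231,271))],.03),plane('top',[near(bt,(187,277))],.04))
print('weight tri',tri([(231,271)],[(225.5,185.7)]))
c=np.array([(245,62),(58,229),(370,203),(187,368)])/2.7+[100,110]
P=plane('top',c,.028);print('pan',P); P=P[:,:2]
print('edges',[np.linalg.norm(P[i]-P[j]) for i,j in((0,1),(2,3),(0,2),(1,3))], 'centre',P.mean(0),'xaxis',(P[0]+P[1]-P[2]-P[3])/np.linalg.norm(P[0]+P[1]-P[2]-P[3]))
print('tri pan',tri(c,[(308,130),(261,161),(351,176) ,(302,206)]))
print('mat',plane('top',[(152,112),(371,162),(336,326),(108,270)],.002))
print('part', plane('top',[(293,141),(432,168)],0),plane('top',[(303,74),(500,115)],.331))
E
```

```text
[187.  276.7  77.5]
[231.  270.9 161. ]
[252.5 244.   34. ]
[252.6 243.9 117. ]
[304.2 233.7  34. ]
[304.1 233.7 116.5]
[304.6 204.   33. ]
[304.9 204.1 114.5]
[298.  166.5 185. ]
[298.1 166.3 456. ]
[157.8 165.  237. ]
[287.5 117.   37. ]
tri [[0.5244 0.0966 0.0113 0.0033]
 [0.4696 0.1    0.0109 0.0032]
 [0.4538 0.1951 0.0111 0.003 ]]
[[0.5257 0.0973 0.013 ]
 [0.4709 0.1007 0.013 ]
 [0.455  0.1956 0.013 ]]
[[0.5231 0.0949 0.013 ]
 [0.4686 0.0981 0.013 ]
 [0.4529 0.1932 0.013 ]]
gasket,weight,bolt
[[0.5975 0.1075 0.01  ]] [[0.4067 0.2348 0.03  ]] [[0.3986 0.3123 0.04  ]]
weight tri [[0.4055 0.2352 0.0194 0.0025]]
pan [[0.6634 0.3052 0.028 ]
 [0.5511 0.4339 0.028 ]
 [0.5624 0.2209 0.028 ]
 [0.4541 0.3461 0.028 ]]
edges [np.float64(0.17086139570701986), np.float64(0.16550960305939025), np.float64(0.1315258332358677), np.float64(0.13086322575584333)] centre [0.5578 0.3265] xaxis [0.7547 0.6561]
tri pan [[ 0.5892  0.265   0.204   0.055 ]
 [ 0.5032  0.4114 -0.0299  0.1333]
 [ 0.603   0.222   0.1117  0.1086]
 [ 0.5137  0.4184 -0.2756  0.0855]]
mat [[ 0.7144  0.3839  0.002 ]
 [ 0.6036 -0.0309  0.002 ]
 [ 0.3016  0.0479  0.002 ]
 [ 0.4148  0.4661  0.002 ]]
part [[ 0.6491  0.115   0.    ]
 [ 0.5891 -0.1462  0.    ]] [[ 0.6555  0.1085  0.331 ]
 [ 0.5932 -0.1444  0.331 ]]
```

```bash
cat > go.py <<'E'
import sys; from h import *
from scipy.spatial.transform import Rotation as R
# go.py x y z angle(deg of tool x) ; several targets -> slide/turn all from the present pose
o=arm.observe(); w,x,y,z=o['eef_rot']; r=R.from_quat([x,y,z,w]); M=r.as_matrix()
print('t %.2f'%o['time_s'],'tcp',np.round(o['tcp_pos'],4),'toolx ang %.1f'%np.degrees(np.arctan2(M[1,0],M[0,0])),'F',np.round(o['wrist_force'],1),'w %.4f'%o['grip_width'])
for s in sys.argv[1:]:
    a=[float(v) for v in s.split(',')]; t=np.radians(a[3]); c,q=np.cos(t),np.sin(t)
    G=np.array([[c,q,0],[q,-c,0],[0,0,-1]])
    print(s,'slide',np.round(M.T@(np.array(a[:3])-o['tcp_pos'])*1e3,1),'turn',np.round(R.from_matrix(M.T@G).as_rotvec(),3))
E
python3 go.py .34,-.33,.25,20 .40,-.05,.25,40
```

```text
t 0.10 tcp [ 0.2318 -0.6333  0.2515] toolx ang 20.1 F [-0.3 -0.5  0.9] w 0.0881
.34,-.33,.25,20 slide [ 205.9 -247.6    2. ] turn [-0.002 -0.     0.002]
.40,-.05,.25,40 slide [ 358.4 -490.     2.5] turn [-0.002 -0.    -0.347]
```

```bash
python3 -m handwheel '{"slide":[[30,-36,0],[60,-72,0],[90,-108,0],[120,-144,0],[150,-180,0]],"turn":[[0,0,0],[0,0,0],[0,0,0],[0,0,0],[0,0,0]],"hand":[18,18,18,18,18]}' 20
python3 -m handwheel '{"slide":[[30,-36,0],[60,-72,0],[85,-115,0],[110,-155,0],[130,-190,0]],"turn":[[0,0,0],[0,0,0],[0,0,0],[0,0,-0.1],[0,0,-0.2]],"hand":[18,18,18,18,18]}'
python3 go.py .40,-.05,.25,40 .436,.163,.12,60 .436,.163,.022,60
```

```text
time_s: 0.6
tcp_pos: [0.311, -0.4113, 0.2521]
eef_rot: [-0.0, 0.985, 0.174, -0.0]
wrist_force: [1.2, -0.1, -0.9]
grip_width: 0.0502
finger_force: 0.0
time_s: 1.1
tcp_pos: [0.3675, -0.1879, 0.2523]
eef_rot: [-0.0, 0.962, 0.274, 0.0]
wrist_force: [0.7, 0.3, -0.1]
grip_width: 0.0183
finger_force: 0.0
t 1.10 tcp [ 0.3675 -0.1879  0.2523] toolx ang 31.8 F [ 0.7  0.3 -0.1] w 0.0183
.40,-.05,.25,40 slide [ 100.3 -100.     2.4] turn [-0.001 -0.    -0.143]
.436,.163,.12,60 slide [ 243.1 -262.   132.5] turn [-0.    -0.    -0.492]
.436,.163,.022,60 slide [ 243.1 -262.   230.5] turn [-0.    -0.    -0.492]
```

```bash
python3 -m handwheel '{"slide":[[32,-34,0],[64,-68,0],[96,-102,0],[128,-138,15],[160,-174,30]],"turn":[[0,0,-0.1],[0,0,-0.2],[0,0,-0.3],[0,0,-0.4],[0,0,-0.49]],"hand":[18,18,18,18,18]}'
python3 go.py .436,.163,.12,60 .436,.163,.022,60
```

```text
time_s: 1.6
tcp_pos: [0.4131, 0.0429, 0.2232]
eef_rot: [0.001, 0.867, 0.499, 0.001]
wrist_force: [1.3, -0.2, 0.1]
grip_width: 0.0183
finger_force: 0.0
t 1.60 tcp [0.4131 0.0429 0.2232] toolx ang 59.9 F [ 1.3 -0.2  0.1] w 0.0183
.436,.163,.12,60 slide [115.3 -40.7 103.2] turn [ 0.002 -0.001 -0.003]
.436,.163,.022,60 slide [115.1 -40.9 201.2] turn [ 0.002 -0.001 -0.003]
```

```bash
python3 -m handwheel '{"slide":[[40,-14,20],[78,-28,45],[115,-41,75],[115,-41,115],[115,-41,150]],"turn":[[0,0,0],[0,0,0],[0,0,0],[0,0,0],[0,0,0]],"hand":[18,18,18,18,18]}'
python3 - <<'E'
from h import *
I=arm.capture('top')[:,:,::-1]; cv2.imwrite('pics/t1.png',cv2.resize(I[110:330,100:380],None,fx=2.7,fy=2.7))
E
python3 go.py .436,.163,.022,60
```

```text
time_s: 2.1
tcp_pos: [0.4351, 0.1623, 0.0713]
eef_rot: [-0.0, 0.867, 0.499, -0.0]
wrist_force: [0.4, -0.9, -0.3]
grip_width: 0.0178
finger_force: 0.0
t 2.15 tcp [0.4305 0.1603 0.0657] toolx ang 59.8 F [-2.3 -1.2 -2.6] w 0.0182
.436,.163,.022,60 slide [ 5.5  3.7 43.6] turn [-0.007  0.008 -0.004]
```

View pics/t1.png

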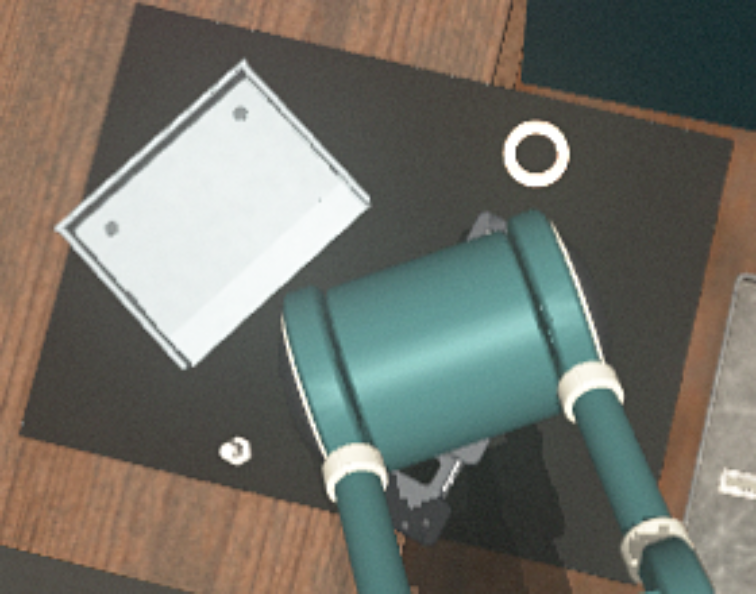

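The wrist covers the nuts in the top view. The tool is behind nut C, away from weight and partition, and bolt, gasket and pan are unchanged.

```bash
python3 -m handwheel '{"slide":[[0,0,15],[0,0,30],[0,0,42],[0,0,51],[0,0,51]],"turn":[[0,0,0],[0,0,0],[0,0,0],[0,0,0],[0,0,0]],"hand":[18,18,18,18,18]}'
python3 go.py .436,.163,.022,60 .542,.3655,.022,60
python3 - <<'E'
from h import *
I=arm.capture('side')[:,:,::-1]; cv2.imwrite('pics/s1.png',cv2.resize(I[110:310,150:390],None,fx=3,fy=3))
E
```

```text
time_s: 2.65
tcp_pos: [0.4348, 0.1605, 0.0211]
eef_rot: [-0.0, 0.868, 0.497, -0.001]
wrist_force: [-0.4, -0.0, 0.0]
grip_width: 0.0178
finger_force: 0.0
t 2.65 tcp [0.4348 0.1605 0.0211] toolx ang 59.6 F [-0.4 -0.   0. ] w 0.0178
.436,.163,.022,60 slide [ 2.8 -0.2 -0.9] turn [-0.001  0.002 -0.007]
.542,.3655,.022,60 slide [231.1 -11.2  -1.2] turn [-0.001  0.002 -0.007]
```

View pics/s1.png

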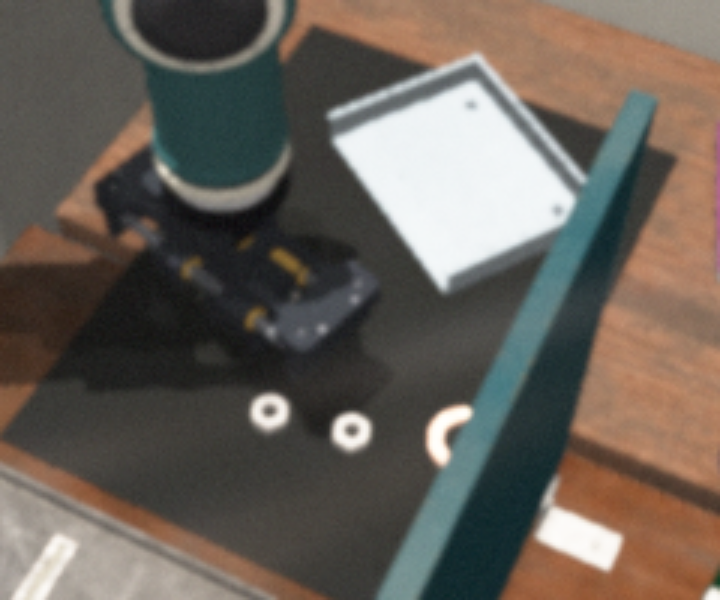

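The side view shows the gripper body over nut C (hidden), nuts B and A untouched at crop (269,411) and (351,431), and the pan mouth facing the tool. Now the sweep.

```bash
python3 -m handwheel '{"slide":[[10,-0.5,0],[22,-1,0],[36,-1.8,0],[51,-2.5,0],[66,-3.2,0]],"turn":[[0,0,0],[0,0,0],[0,0,0],[0,0,0],[0,0,0]],"hand":[18,18,18,18,18]}'
python3 -m handwheel '{"slide":[[15,-0.7,0],[30,-1.4,0],[45,-2.1,0],[60,-2.8,0],[75,-3.5,0]],"turn":[[0,0,0],[0,0,0],[0,0,0],[0,0,0],[0,0,0]],"hand":[18,18,18,18,18]}'
python3 go.py .542,.3655,.022,60
```

```text
time_s: 3.2
tcp_pos: [0.4672, 0.221, 0.0223]
eef_rot: [0.0, 0.867, 0.497, 0.0]
wrist_force: [-0.4, -1.8, 1.0]
grip_width: 0.0182
finger_force: 0.6
time_s: 3.7
tcp_pos: [0.5016, 0.287, 0.0219]
eef_rot: [-0.0, 0.868, 0.497, -0.0]
wrist_force: [-0.1, -0.9, 2.1]
grip_width: 0.0182
finger_force: 1.0
t 3.70 tcp [0.5016 0.287  0.0219] toolx ang 59.6 F [-0.1 -0.9  2.1] w 0.0182
.542,.3655,.022,60 slide [88.1 -4.8 -0.2] turn [-0.     0.    -0.006]
```

```bash
python3 -m handwheel '{"slide":[[15,-0.8,0],[30,-1.6,0],[45,-2.4,0],[60,-3.2,0],[72,-4,0]],"turn":[[0,0,0],[0,0,0],[0,0,0],[0,0,0],[0,0,0]],"hand":[18,18,18,18,18]}'
python3 -m handwheel '{"slide":[[8,-0.5,0],[12,-1,0],[12,-1,0],[2,-1,0],[-15,-1,-10]],"turn":[[0,0,0],[0,0,0],[0,0,0],[0,0,0],[0,0,0]],"hand":[18,18,18,18,18]}'
python3 go.py .431,.042,.08,68 .431,.042,.022,68
```

```text
time_s: 4.2
tcp_pos: [0.5348, 0.3515, 0.022]
eef_rot: [-0.0, 0.868, 0.497, 0.0]
wrist_force: [0.2, -0.4, -1.1]
grip_width: 0.0186
finger_force: 0.3
time_s: 4.7
tcp_pos: [0.5243, 0.3366, 0.0307]
eef_rot: [0.0, 0.868, 0.497, -0.001]
wrist_force: [-0.5, -0.9, 0.1]
grip_width: 0.018
finger_force: 0.0
t 4.70 tcp [0.5243 0.3366 0.0307] toolx ang 59.7 F [-0.5 -0.9  0.1] w 0.0180
.431,.042,.08,68 slide [-301.5   68.2  -48.7] turn [-0.001  0.002 -0.146]
.431,.042,.022,68 slide [-301.3   68.3    9.3] turn [-0.001  0.002 -0.146]
```

```bash
python3 -m handwheel '{"slide":[[-30,6,-25],[-75,16,-50],[-120,26,-50],[-165,36,-50],[-210,46,-50]],"turn":[[0,0,0],[0,0,0],[0,0,0],[0,0,0],[0,0,-0.04]],"hand":[18,18,18,18,18]}'
python3 go.py .4528,.0676,.08,62 .4528,.0676,.022,62
python3 - <<'E'
from h import *
I=arm.capture('side')[:,:,::-1]; cv2.imwrite('pics/s2.png',cv2.resize(I[110:310,150:390],None,fx=3,fy=3))
E
```

```text
time_s: 5.2
tcp_pos: [0.4575, 0.131, 0.0822]
eef_rot: [0.0, 0.857, 0.515, 0.0]
wrist_force: [1.4, -0.1, -0.1]
grip_width: 0.0183
finger_force: 0.0
t 5.20 tcp [0.4575 0.131  0.0822] toolx ang 62.0 F [ 1.4 -0.1 -0.1] w 0.0183
.4528,.0676,.08,62 slide [-58.1  25.7   2.2] turn [ 0. -0. -0.]
.4528,.0676,.022,62 slide [-58.1  25.6  60.2] turn [ 0. -0. -0.]
```

View pics/s2.png

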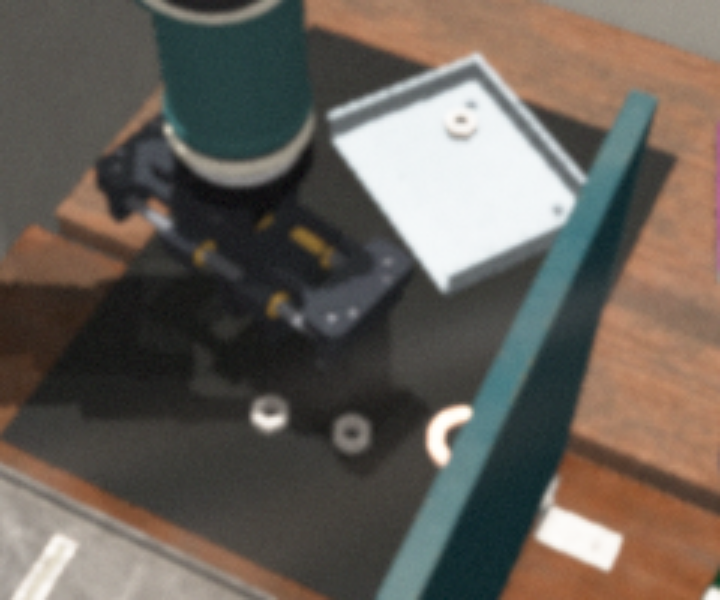

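Nut C lies flat in the pan at crop (461,122); B (269,412) and A (351,432) are still in place. Next is B.

```bash
python3 -m handwheel '{"slide":[[-30,13,0],[-58,26,0],[-58,26,25],[-58,26,48],[-58,26,60]],"turn":[[0,0,0],[0,0,0],[0,0,0],[0,0,0],[0,0,0]],"hand":[18,18,18,18,18]}'
python3 -m handwheel '{"slide":[[0,0,0],[5,0,0],[10,0,0],[15,0,0],[19,0,0]],"turn":[[0,0,0],[0,0,0],[0,0,0],[0,0,0],[0,0,0]],"hand":[18,18,18,18,18]}'
python3 go.py .512,.286,.022,62 .5785,.3236,.022,62
```

```text
time_s: 5.75
tcp_pos: [0.4526, 0.0689, 0.0204]
eef_rot: [-0.001, 0.858, 0.514, -0.001]
wrist_force: [-1.0, -0.9, -0.3]
grip_width: 0.0181
finger_force: 0.0
time_s: 6.25
tcp_pos: [0.4647, 0.0873, 0.0228]
eef_rot: [0.0, 0.857, 0.515, 0.001]
wrist_force: [-0.5, -0.3, -0.1]
grip_width: 0.0181
finger_force: 0.2
t 6.25 tcp [0.4647 0.0873 0.0228] toolx ang 62.0 F [-0.5 -0.3 -0.1] w 0.0181
.512,.286,.022,62 slide [197.6 -51.6   0.9] turn [ 0.001 -0.001 -0.001]
.5785,.3236,.022,62 slide [262.1 -10.6   1. ] turn [ 0.001 -0.001 -0.001]
```

```bash
python3 -m handwheel '{"slide":[[8,-2,0],[19,-5,0],[32,-8,0],[46,-12,0],[60,-16,0]],"turn":[[0,0,0],[0,0,0],[0,0,0],[0,0,0],[0,0,0]],"hand":[18,18,18,18,18]}'
python3 -m handwheel '{"slide":[[14,-4,0],[28,-8,0],[42,-12,0],[56,-15,0],[70,-18,0]],"turn":[[0,0,0],[0,0,0],[0,0,0],[0,0,0],[0,0,0]],"hand":[18,18,18,18,18]}'
python3 go.py .512,.286,.022,62 .5785,.3236,.022,62
```

```text
time_s: 6.75
tcp_pos: [0.4782, 0.1485, 0.0221]
eef_rot: [0.0, 0.857, 0.515, 0.0]
wrist_force: [-0.2, -1.2, 1.3]
grip_width: 0.0182
finger_force: 0.9
time_s: 7.25
tcp_pos: [0.4951, 0.2185, 0.0219]
eef_rot: [-0.0, 0.857, 0.515, -0.0]
wrist_force: [-0.6, -0.9, 1.2]
grip_width: 0.0176
finger_force: 1.1
t 7.25 tcp [0.4951 0.2185 0.0219] toolx ang 61.9 F [-0.6 -0.9  1.2] w 0.0176
.512,.286,.022,62 slide [ 67.5 -16.8  -0.1] turn [-0.     0.    -0.001]
.5785,.3236,.022,62 slide [ 1.32e+02  2.41e+01 -1.00e-01] turn [-0.     0.    -0.001]
```

```bash
python3 -m handwheel '{"slide":[[14,-3.5,0],[28,-7,0],[42,-10.5,0],[56,-14,0],[67,-16,0]],"turn":[[0,0,0],[0,0,0],[0,0,0],[0,0,0],[0,0,0]],"hand":[18,18,18,18,18]}'
python3 -m handwheel '{"slide":[[11,5,0],[22,13,0],[34,21,0],[46,29,0],[57,36,0]],"turn":[[0,0,0],[0,0,0],[0,0,0],[0,0,0],[0,0,0]],"hand":[18,18,18,18,18]}'
python3 -m handwheel '{"slide":[[6,4,0],[8,5,0],[8,5,0],[0,5,0],[-15,4,-10]],"turn":[[0,0,0],[0,0,0],[0,0,0],[0,0,0],[0,0,0]],"hand":[18,18,18,18,18]}'
python3 go.py .517,.061,.09,77
```

```text
time_s: 7.75
tcp_pos: [0.5125, 0.2851, 0.022]
eef_rot: [0.0, 0.857, 0.515, -0.0]
wrist_force: [-1.1, -3.2, 3.6]
grip_width: 0.0182
finger_force: 2.1
time_s: 8.25
tcp_pos: [0.572, 0.3179, 0.0219]
eef_rot: [-0.0, 0.858, 0.514, 0.0]
wrist_force: [-1.5, -1.1, 3.0]
grip_width: 0.0178
finger_force: 2.8
time_s: 8.75
tcp_pos: [0.5659, 0.3015, 0.0305]
eef_rot: [-0.0, 0.857, 0.515, -0.001]
wrist_force: [-0.5, -0.7, -0.1]
grip_width: 0.0179
finger_force: 0.0
t 8.75 tcp [0.5659 0.3015 0.0305] toolx ang 62.0 F [-0.5 -0.7 -0.1] w 0.0179
.517,.061,.09,77 slide [-235.3   69.8  -59.2] turn [-0.002  0.002 -0.263]
```

```bash
python3 -m handwheel '{"slide":[[-30,0,-30],[-75,-3,-60],[-120,-5,-60],[-165,-7,-60],[-210,-9,-60]],"turn":[[0,0,0],[0,0,-0.06],[0,0,-0.13],[0,0,-0.2],[0,0,-0.262]],"hand":[18,18,18,18,18]}'
python3 go.py .517,.061,.09,77 .517,.061,.022,77
python3 - <<'E'
from h import *
I=arm.capture('side')[:,:,::-1]; cv2.imwrite('pics/s3.png',cv2.resize(I[110:310,150:390],None,fx=3,fy=3))
E
```

```text
time_s: 9.25
tcp_pos: [0.4586, 0.1195, 0.092]
eef_rot: [0.0, 0.782, 0.623, 0.0]
wrist_force: [0.7, -0.6, -0.3]
grip_width: 0.0177
finger_force: 0.0
t 9.25 tcp [0.4586 0.1195 0.092 ] toolx ang 77.1 F [ 0.7 -0.6 -0.3] w 0.0177
.517,.061,.09,77 slide [-44.  70.   2.] turn [ 0.    -0.     0.002]
.517,.061,.022,77 slide [-44.  70.  70.] turn [ 0.    -0.     0.002]
```

View pics/s3.png

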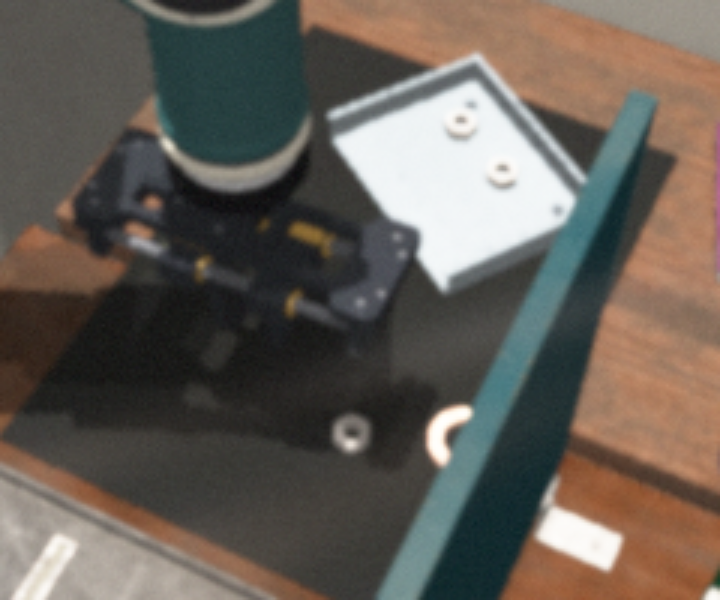

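Nuts C (461,122) and B (502,171) are flat in the pan; A is still at (351,432), gasket unmoved. Now A, moving slowly near the partition.

```bash
python3 -m handwheel '{"slide":[[-20,10,0],[-38,28,0],[-44,46,0],[-44,62,0],[-44,70,0]],"turn":[[0,0,0],[0,0,0],[0,0,0],[0,0,0],[0,0,0]],"hand":[18,18,18,18,18]}'
python3 -m handwheel '{"slide":[[0,0,20],[0,0,40],[0,0,58],[0,0,69],[0,0,69]],"turn":[[0,0,0],[0,0,0],[0,0,0],[0,0,0],[0,0,0]],"hand":[18,18,18,18,18]}'
python3 -m handwheel '{"slide":[[5,0,0],[10,0,0],[15,0,0],[19,0,0],[21,0,0]],"turn":[[0,0,0],[0,0,0],[0,0,0],[0,0,0],[0,0,0]],"hand":[18,18,18,18,18]}'
python3 go.py .506,.297,.022,77 .533,.328,.022,77
```

```text
time_s: 9.8
tcp_pos: [0.5204, 0.0621, 0.0921]
eef_rot: [0.0, 0.783, 0.622, 0.001]
wrist_force: [0.1, -0.3, -0.9]
grip_width: 0.0179
finger_force: 0.0
time_s: 10.3
tcp_pos: [0.5172, 0.0627, 0.0211]
eef_rot: [-0.001, 0.783, 0.622, -0.002]
wrist_force: [-0.5, -0.0, 0.4]
grip_width: 0.018
finger_force: 0.0
time_s: 10.8
tcp_pos: [0.5241, 0.0834, 0.0235]
eef_rot: [0.0, 0.783, 0.622, 0.0]
wrist_force: [-0.0, -1.2, 1.2]
grip_width: 0.0182
finger_force: 0.5
t 10.80 tcp [0.5241 0.0834 0.0235] toolx ang 77.0 F [-0.  -1.2  1.2] w 0.0182
.506,.297,.022,77 slide [204.  -65.8   1.5] turn [ 0.001 -0.    -0.001]
.533,.328,.022,77 slide [240.3 -46.4   1.6] turn [ 0.001 -0.    -0.001]
```

```bash
python3 -m handwheel '{"slide":[[8,-2,0],[19,-6,0],[32,-10,0],[45,-14,0],[58,-19,1]],"turn":[[0,0,0],[0,0,0],[0,0,0],[0,0,0],[0,0,0]],"hand":[18,18,18,18,18]}'
python3 -m handwheel '{"slide":[[14,-5,0],[28,-9.5,0],[42,-14,0],[56,-18.5,0],[70,-23,0]],"turn":[[0,0,0],[0,0,0],[0,0,0],[0,0,0],[0,0,0]],"hand":[18,18,18,18,18]}'
python3 go.py .506,.297,.022,77 .533,.328,.022,77
```

```text
time_s: 11.3
tcp_pos: [0.5184, 0.1451, 0.0222]
eef_rot: [0.0, 0.783, 0.622, 0.0]
wrist_force: [-0.2, -1.0, 1.8]
grip_width: 0.0179
finger_force: 0.6
time_s: 11.8
tcp_pos: [0.5114, 0.2184, 0.0219]
eef_rot: [-0.0, 0.783, 0.622, -0.0]
wrist_force: [0.2, -0.8, 0.4]
grip_width: 0.0176
finger_force: 0.5
t 11.80 tcp [0.5114 0.2184 0.0219] toolx ang 76.9 F [ 0.2 -0.8  0.4] w 0.0176
.506,.297,.022,77 slide [ 75.4 -23.   -0.1] turn [-0.     0.    -0.001]
.533,.328,.022,77 slide [ 1.117e+02 -3.700e+00 -1.000e-01] turn [-0.     0.    -0.001]
```

```bash
python3 -m handwheel '{"slide":[[14,-4.5,0],[28,-9,0],[43,-13.5,0],[58,-18,0],[73,-22,0]],"turn":[[0,0,0],[0,0,0],[0,0,0],[0,0,0],[0,0,0]],"hand":[18,18,18,18,18]}'
python3 -m handwheel '{"slide":[[11,4,0],[22,10,0],[32,15,0],[38,19,0],[40,20,0]],"turn":[[0,0,0],[0,0,0],[0,0,0],[0,0,0],[0,0,0]],"hand":[18,18,18,18,18]}'
python3 -m handwheel '{"slide":[[0,0,0],[-10,0,0],[-25,0,-10],[-40,0,-40],[-60,0,-80]],"turn":[[0,0,0],[0,0,0],[0,0,0],[0,0,0],[0,0,0]],"hand":[18,18,18,18,18]}'
python3 -m handwheel '{"slide":[[-45,0,-20],[-90,0,-40],[-135,-10,-60],[-170,-30,-80],[-200,-50,-100]],"turn":[[0,0,0],[0,0,0],[0,0,0],[0,0,0],[0,0,0]],"hand":[18,18,18,18,18]}'
python3 - <<'E'
from h import *
I=arm.capture('side')[:,:,::-1]; J=arm.capture('top')[:,:,::-1]; f=lambda a:cv2.resize(a,(390,320))
cv2.imwrite('pics/s4.png',np.hstack([f(I[110:310,150:390]),f(J[110:330,100:380])]))
E
```

```text
time_s: 12.3
tcp_pos: [0.5065, 0.2944, 0.0219]
eef_rot: [0.0, 0.783, 0.622, -0.0]
wrist_force: [-0.2, -1.7, 0.9]
grip_width: 0.0181
finger_force: 0.8
time_s: 12.8
tcp_pos: [0.5364, 0.3281, 0.022]
eef_rot: [0.0, 0.783, 0.622, 0.0]
wrist_force: [0.5, -0.4, 0.8]
grip_width: 0.0181
finger_force: 0.4
time_s: 13.3
tcp_pos: [0.5191, 0.2666, 0.1009]
eef_rot: [-0.001, 0.783, 0.622, -0.003]
wrist_force: [0.7, 0.5, 1.2]
grip_width: 0.0181
finger_force: 0.0
time_s: 13.8
tcp_pos: [0.4254, 0.083, 0.2028]
eef_rot: [0.0, 0.784, 0.621, -0.0]
wrist_force: [0.3, 0.3, 1.2]
grip_width: 0.0183
finger_force: 0.0
```

View pics/s4.png

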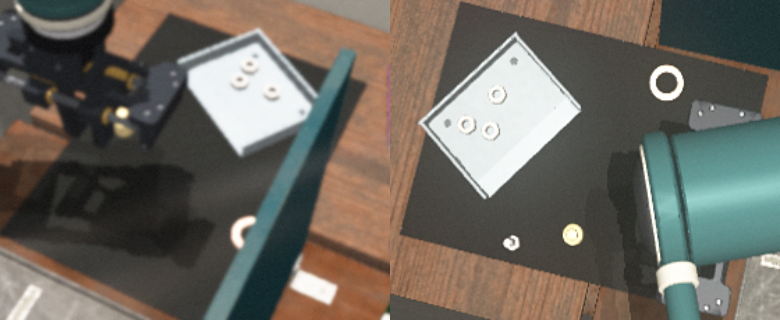

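The pictures show all three nuts lying flat inside the pan (right half at (497,94), (467,125) and (490,130)). Bolt, weight and gasket are in place, and the tool is well clear.

```bash
python3 -m handwheel '{"slide":[[0,0,0],[0,0,0],[0,0,0]],"turn":[[0,0,0],[0,0,0],[0,0,0]],"hand":[18,18,18]}'
python3 -c "
from plant import arm
print(arm.close_job())"
```

```text
time_s: 14.2
tcp_pos: [0.4277, 0.086, 0.2011]
eef_rot: [-0.0, 0.783, 0.622, -0.001]
wrist_force: [-0.6, -0.0, 0.2]
grip_width: 0.0181
finger_force: 0.0
the job is handed in; nothing more can be done
None
```

All three nuts were swept in through the mouth and lie flat in the pan, the bolt, weight and ring look unmoved in the last pictures, and the job was handed in at about 14 s; no verdict came back.

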